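Sweep the sample box's flip lids shut

TASK

The five flip lids of the small sample box stand ajar. Run your fingertips along the row in one low, gentle stroke, starting at the end of the row that the lids' hinged edges face and going the way their raised free edges point, so that the lids fold shut one after another; do not lift the fingertips well away from the row (more than 3 cm) before the last lid is shut, then draw clear. The box is only to be touched, not picked up or shoved away, no lid may be flipped over backwards, and the things standing beside the box stay as they are.

Things in the scene. Friction and masses are not known exactly. Their poses are not given: they have to be found in the camera images.
- sample_box: Loose grey plastic box, 224 long (its own x) x 50 wide (y) x 34 mm high, 0.6 to 1 kg, flat on the bench in any yaw. Origin: centre of its underside; z up. Five white lids in a row along its x at 44 mm pitch, lid_1 centred at x = -89 mm, lid_5 at 87 mm. Each is hinged on its -x edge, so the hinge end of the row, where the stroke starts, is the -x end (lid_1). Shut, the flat lid tops lie 38 mm above the bench.
- bottle_mid (a point): Bystander: capped reagent bottle, 38 mm diameter, 75 mm tall, upright; this point is on its axis, half-way up. It stands roughly 85 to 95 mm from the box's centre line.
- beaker_mid (a point): Bystander: white open beaker, 50 mm diameter, 60 mm tall, upright; this point is on its axis, 30 mm up. Roughly 85 to 95 mm from the box's centre line.
- block_mid (a point): Bystander: black block 60 x 30 x 22 mm with two clear cuvettes standing in it, 48 mm tall in all; this point is on its middle, 24 mm up. Roughly 85 to 95 mm from the box's centre line.
- lid_1 (a joint): Angle of lid 1 from the hinge end: 0 = shut flat, grows as its free edge rises; starts 0.5 to 1.0 rad ajar. A stiff plate 36 (box x) x 48 x 4 mm, hinged on its -x edge along y at box x = -107 mm, 34 mm high; its free edge with a tab (40 mm from the hinge) is on the +x side. Pressed down it stays where left (hinge friction 0.006 N m, no spring or latch); pushed towards -x it flips open.
- lid_2 (a joint): Angle of lid 2 from the hinge end: 0 = shut flat, grows as its free edge rises; starts 0.5 to 1.0 rad ajar. A stiff plate 36 (box x) x 48 x 4 mm, hinged on its -x edge along y at box x = -63 mm, 34 mm high; its free edge with a tab (40 mm from the hinge) is on the +x side. Pressed down it stays where left (hinge friction 0.006 N m, no spring or latch); pushed towards -x it flips open.
- lid_3 (a joint): Angle of lid 3 from the hinge end: 0 = shut flat, grows as its free edge rises; starts 0.5 to 1.0 rad ajar. A stiff plate 36 (box x) x 48 x 4 mm, hinged on its -x edge along y at box x = -19 mm, 34 mm high; its free edge with a tab (40 mm from the hinge) is on the +x side. Pressed down it stays where left (hinge friction 0.006 N m, no spring or latch); pushed towards -x it flips open.
- lid_4 (a joint): Angle of lid 4 from the hinge end: 0 = shut flat, grows as its free edge rises; starts 0.5 to 1.0 rad ajar. A stiff plate 36 (box x) x 48 x 4 mm, hinged on its -x edge along y at box x = 25 mm, 34 mm high; its free edge with a tab (40 mm from the hinge) is on the +x side. Pressed down it stays where left (hinge friction 0.006 N m, no spring or latch); pushed towards -x it flips open.
- lid_5 (a joint): Angle of lid 5 from the hinge end: 0 = shut flat, grows as its free edge rises; starts 0.5 to 1.0 rad ajar. A stiff plate 36 (box x) x 48 x 4 mm, hinged on its -x edge along y at box x = 69 mm, 34 mm high; its free edge with a tab (40 mm from the hinge) is on the +x side. Pressed down it stays where left (hinge friction 0.006 N m, no spring or latch); pushed towards -x it flips open.
Mind the look-alikes: they are no part of the job. Of the things like the sample_box, leave any that is purple; of the rest the larger one is meant.

How it is judged:
On the way, in this order (a step that is already met when the one before it is completed fails the run):
1. lid 1 of the row is folded shut, the next one still ajar (value of joint lid_1 below 0.12 rad), for 0.04 s.
2. lid 2 of the row is folded shut, the next one still ajar (value of joint lid_2 below 0.12 rad), for 0.04 s.
3. lid 3 of the row is folded shut, the next one still ajar (value of joint lid_3 below 0.12 rad), for 0.04 s.
4. lid 4 of the row is folded shut, the next one still ajar (value of joint lid_4 below 0.12 rad), for 0.04 s.
5. lid 5 of the row is folded shut (value of joint lid_5 below 0.12 rad), for 0.04 s.
At the end, for the whole second after the job is handed in: All five lids are shut to within 0.12 rad (free edge within about 4 mm of the closed level), folded down in order from lid_1 to lid_5; the box stands flat and still within 40 mm of where it was; bottle, beaker and cuvette block are within 20 mm of where they were (value of joint each of lid_1, lid_2, lid_3, lid_4, lid_5 below 0.12 rad and distance of sample_box from where it was at the start of the episode below 0.04 m and angle between sample_box's own z axis and vertical below 0.1 rad and linear speed of sample_box below 0.02 m/s and distance of each of bottle_mid, beaker_mid, block_mid from where it was at the start of the episode below 0.02 m); the robot touches nothing.
It fails at once if a lid is flipped over backwards (opened past 1.5 rad) (value of joint any of lid_1, lid_2, lid_3, lid_4, lid_5 above 1.5 rad).
It fails at once if the box is shoved more than 40 mm, lifted more than 12 mm or tipped (distance of sample_box from where it was at the start of the episode above 0.04 m or height (world z) of sample_box above 0.012 m or angle between sample_box's own z axis and vertical above 0.2 rad).
It fails at once if the fingertips leave the row (grasp point more than 95 mm above the box's underside, tips nearly 40 mm above the lids) after lid 1 is shut and before lid 5 is (value of joint lid_1 below 0.12 rad and not (value of joint lid_5 below 0.12 rad) and z of the grasp point in the frame of sample_box above 0.095 m).
It fails at once if the box or its lids are pressed harder than 35 N (contact force between the fingers and sample_box above 35 N).
It fails at once if a bystander is moved more than 20 mm (distance of any of bottle_mid, beaker_mid, block_mid from where it was at the start of the episode above 0.02 m).
It also fails if it takes over 40 s, if anything falls off the work surface, if the arm or the gripper's body presses on something with over 40 N, if the wrist force passes 120 N, or if a joint passes its speed limit or range.

ROBOT

A 6-joint arm with a two-finger parallel gripper is mounted at the origin on the work surface. World frame = base frame: x ahead of the robot, y to its left, z up, the work surface at z = 0. Lengths are in m, angles in rad, forces in N, time in s.
With the tool pointing down it reaches from about 0.3 to 0.95 m from the base axis. Payload 3.1 kg.
Tool frame: the origin (TCP) lies on the front face of the gripper's body, between the roots of the fingers; the fingertips stand 73 mm ahead of it and the grasp point (between the pads) lies 54 mm ahead of it; z points along the fingers, x is the direction in which the jaws open and shut, and the axes are right-handed (so a half turn about z gives the same grasp; the last joint's range is limited). The gripper opens to 85 mm and grips with 20 to 120 N. Pads are 22 mm wide; open, the fingers measure 114 mm over their backs; the gripper's body (76 mm by 85 mm) begins 54 mm behind the grasp point. The pads swing forward as they close: fully open they stand 13 mm farther back than shut.
Start: joints at [-1.382, 0.308, 1.634, -0, 1.2, -0.07], TCP at [0.16, -0.604, 0.304] pointing down, gripper open.
Joint ranges: [-3.06, 3.06], [-0.79, 1.96], [0.05, 2.63], [-1.19, 4.34], [0.05, 2.64], [-2.94, 2.94]. Speed limits (rad/s): [2.79, 2.79, 3.14, 3.14, 3.14, 3.14].

INTERFACE

Orientations are given as [roll, pitch, yaw] about the fixed x, y, z axes, in that order (R = Rz(yaw) Ry(pitch) Rx(roll)).
In Python, from workcell import ctrl gives the robot as it stands.
- The arm moves only by the tool jog_arm, never from a script. Its argument "deltas" is text: rows parted by semicolons, each of 5 numbers parted by spaces: the shift along the tool's x, y, z in mm, then the turn about the tool's z in degrees, then the opening, from -1 (shut) to 1 (fully open), so that 0 is half open. A call has 1 to 20 rows; each row shifts and turns the pose as measured when the row begins, along the tool's axes as they then stand; what a row does not reach is not made up. A row lasts 1/12 s, in which the tool goes at most 41.7 mm and 7.16 degrees, less where a joint would pass 70% of its speed; a pose out of reach is approached as far as the arm can. A call is refused whole if a number of a shift passes 41.7 or a number of a turn 7.16, either way. A call with a gripper value outside its range is refused whole. The fingers move at their own pace and stop on an object; "squeeze" is the grip in N (left out, the last holds). Time passes only in rows, so rows that do not move let the fingers close. It gives the time, the measured TCP pose, the force and the opening at its end, in the units of the state.
- ctrl.get_obs(): the state, without advancing time (a new reading comes with each control period).
- ctrl.capture(name): name is "side" or "top" or "wrist"; returns the picture (420x560x3 uint8, red, green, blue); there is no depth.
- ctrl.get_calibration(name): a dict with "K" (3x3 intrinsics, pixels), "k1" (the pictures are not rectified: a ray, as slopes to the right and down, at radius r is drawn at 1 + k1 r^2 times it, then the intrinsics apply), "rvec" (rotation vector, rad) and "tvec" (3), from world to camera coordinates, as OpenCV has them. Camera axes: x right, y down, z forward; pixel columns grow to the right and rows downward; lengths in m; the calibration is good to about 2 mm. A picture is of the moment at which its call begins: read the wrist's pose just before it. get_calibration takes no time and is no camera call; for the wrist camera it gives the pose at the moment of the call.
- ctrl.finish_job(): hands the job in, once; it reports no verdict.
The state is a dict: "time_s": time; "joints": joint angles; "joint_vel": joint speeds; "tau": joint torques, N m; "tool_pos": TCP position; "eef_rot": TCP orientation; "force": force on the tool from outside, world axes, zero at the start; "ft_torque": the same for the moment, N m; "gripper_width": opening from 0.0 (shut) to 1.0 (fully open).
Only numpy, scipy, OpenCV 4.12 (cv2) and the standard library are available. Lean on these libraries where they do the work, as an engineer would, in place of code of your own. Each camera call takes 0.05 s, during which the arm holds its last target.

## Working session

There is one attempt and no reset: what is moved stays moved. The work goes in short steps, Python scripts to look and compute and a tool call to move; the robot and the scene stay as the last step left them, time stands still between calls to the robot, and variables do not carry over. Pictures are saved under pics/ and viewed, and the job is handed in when it is done.

Besides the shell and the picture viewer there is one more tool, called after "Request:" by a JSON object that holds its "api" and its "payload", one argument or row to a line. jog_arm: Moves the arm, as the interface text tells. Its arguments: {"type":"object","properties":{"deltas":{"type":"string"},"squeeze":{"type":"number"}},"required":["deltas"]}

```bash
mkdir -p pics
python3 - <<'E'
from workcell import ctrl
import cv2
o=ctrl.get_obs();print({k:o[k] for k in('time_s','tool_pos','eef_rot','gripper_width','force')})
for n in('top','side'):
    cv2.imwrite(f'pics/{n}0.png',ctrl.capture(n)[:,:,::-1]);print(n,ctrl.get_calibration(n))
E
```

```text
{'time_s': 0.0, 'tool_pos': array([ 0.15978518, -0.60355005,  0.30265252]), 'eef_rot': array([-3.14146758e+00,  2.26974016e-03, -1.31201875e+00]), 'gripper_width': 0.9959097777414577, 'force': array([0.35343937, 0.57086409, 0.61395174])}
top {'K': array([[441.46747057,   0.        , 284.09661117],
       [  0.        , 441.46747057, 204.84307994],
       [  0.        ,   0.        ,   1.        ]]), 'k1': 0.036839695269391515, 'rvec': array([ 2.12753892, -2.16709631,  0.14087669]), 'tvec': array([0.02994166, 0.52132953, 0.68888927])}
side {'K': array([[465.29756158,   0.        , 271.3310808 ],
       [  0.        , 465.29756158, 211.63494801],
       [  0.        ,   0.        ,   1.        ]]), 'k1': -0.11994361194078203, 'rvec': array([ 0.7963449 , -2.50368751,  1.18676597]), 'tvec': array([0.44572661, 0.23552022, 0.72209684])}
```

```bash
ls pics
```

```text
side0.png
top0.png
```

View pics/top0.png

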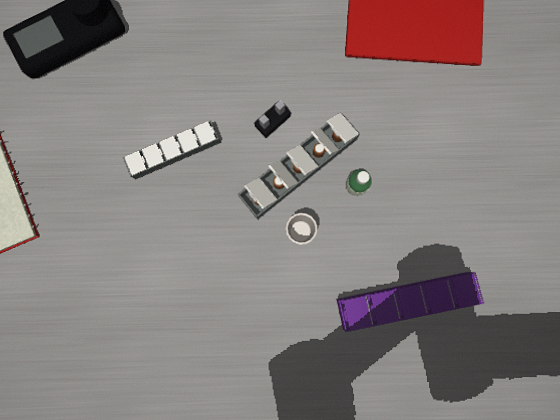

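View pics/side0.png

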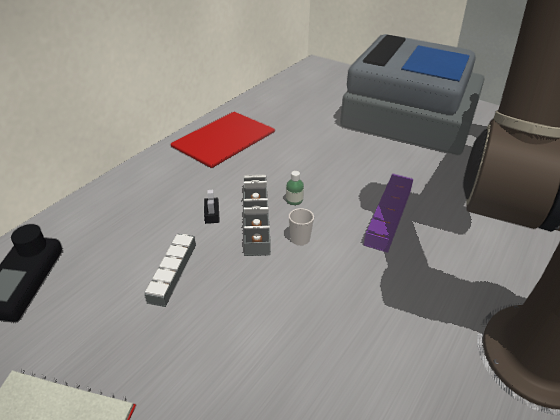

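The target is the grey box in the middle: top view from (250,205) to (350,125), side view (257,180–250). The bottle is at (360,180), the beaker at (302,228) and the block at (272,118) in the top view. The smaller box on the left and the purple one are decoys. I'll zoom in to find the hinge direction.

```bash
cat > h.py <<'E'
import numpy as np,cv2
from workcell import ctrl
def ray(n,uv,cal=None):
    c=cal or ctrl.get_calibration(n);K=c['K'];R=cv2.Rodrigues(c['rvec'])[0]
    x,y=cv2.undistortPoints(np.array([[uv]],float),K,np.array([c['k1'],0,0,0.]))[0,0]
    return -R.T@c['tvec'], R.T@np.array([x,y,1.])
def plane(n,uv,z,cal=None):
    o,d=ray(n,uv,cal); return o+d*(z-o[2])/d[2]
def proj(n,P,cal=None):
    c=cal or ctrl.get_calibration(n)
    return cv2.projectPoints(np.array(P,float).reshape(-1,3),c['rvec'],c['tvec'],c['K'],np.array([c['k1'],0,0,0.]))[0].reshape(-1,2)
E
python3 - <<'E'
import cv2
from h import *
a=cv2.imread('pics/top0.png')[95:235,225:385];cv2.imwrite('pics/t1.png',cv2.resize(a,None,fx=5,fy=4.2 and 5,interpolation=cv2.INTER_CUBIC)[:600] if 0 else cv2.resize(a,(685,600),interpolation=cv2.INTER_CUBIC))
a=cv2.imread('pics/side0.png')[165:265,190:330];cv2.imwrite('pics/s1.png',cv2.resize(a,(784,560),interpolation=cv2.INTER_CUBIC))
for uv in[(257,217),(242,196),(358,134),(342,114)]: print(plane('top',uv,.0),plane('top',uv,.034))
print(ray('top',(280,210))[0])
E
```

```text
[0.50655858 0.06743562 0.        ] [0.50277166 0.06514899 0.034     ]
[0.54357177 0.09302915 0.        ] [0.53811563 0.08958831 0.034     ]
[ 0.64994568 -0.11158233  0.        ] [ 0.6396923  -0.10579564  0.034     ]
[ 0.68698226 -0.08478413  0.        ] [ 0.67505862 -0.08020598  0.034     ]
[0.42258733 0.01673178 0.75391605]
```

View pics/t1.png

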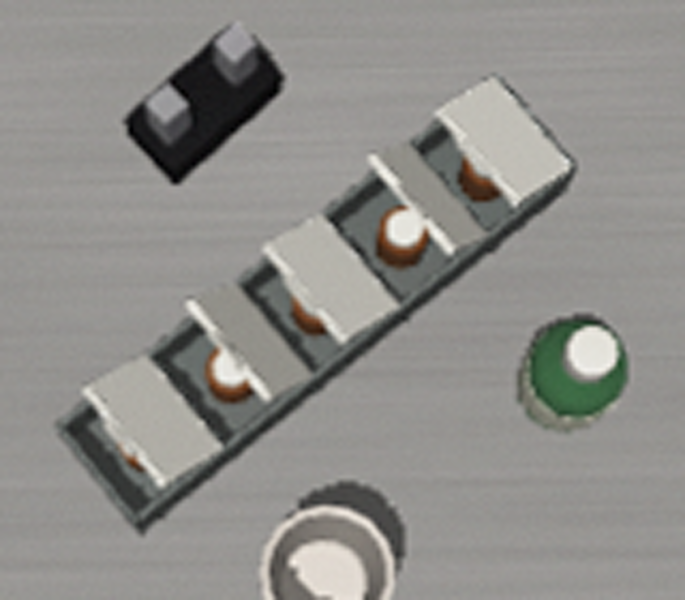

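View pics/s1.png

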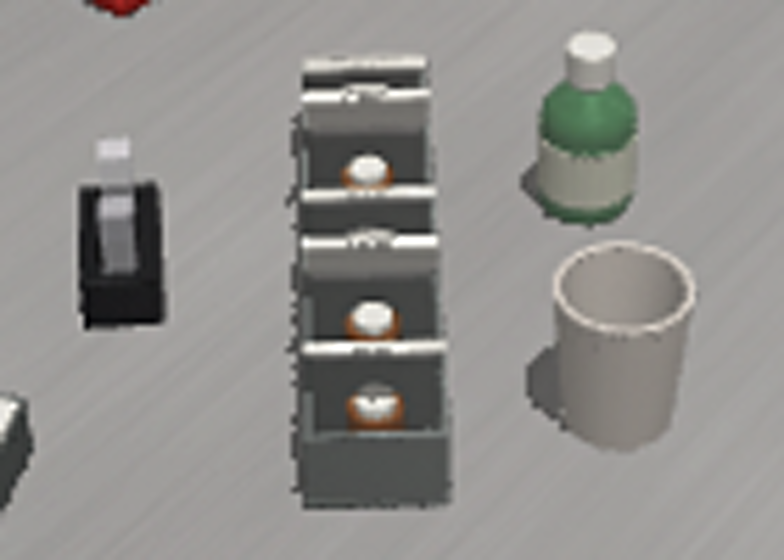

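Run:
```python
from h import *
s=160/685
q=[(58,423),(140,516),(576,163),(495,75)]
P=[plane('top',(225+u*s-.4,95+v*s-.4),.034) for u,v in q]
print(np.array(P))
P=np.array(P)[:,:2]
print([np.linalg.norm(P[i]-P[(i+1)%4]) for i in range(4)])
c=P.mean(0); d=(P[0]+P[1]-P[2]-P[3]); yaw=np.arctan2(d[1],d[0]);print(c,yaw,np.degrees(yaw))
R=np.array([[np.cos(yaw),-np.sin(yaw)],[np.sin(yaw),np.cos(yaw)]])
def W(x,y,z): return np.r_[c+R@[x,y],z]
for n in('top','side'):
    im=cv2.imread(f'pics/{n}0.png');
    im=cv2.resize(im,None,fx=4,fy=4,interpolation=cv2.INTER_CUBIC)
    for z,col in((0,(0,0,255)),(.034,(0,255,0))):
        pp=proj(n,[W(a*.112,b*.025,z) for a,b in((-1,-1),(1,-1),(1,1),(-1,1))])
        cv2.polylines(im,[((pp+.4)*4).astype(int)],True,col,1)
    y,x=(95,225) if n=='top' else (165,190)
    cv2.imwrite(f'pics/{n}_ov.png',im[y*4:y*4+580,x*4:x*4+760])
# lid angle from tab edges (t1 free edge midpoints, approx)
for u,v in[(473,157),(410,205),(304,292),(228,348),(120,435)]:
    uv=(225+u*s,95+v*s)
    o,dd=ray('top',uv); # intersect with vertical plane y_box=0
    nrm=np.r_[R@[0,1],0]; t=-(nrm@(o-np.r_[c,0]))/(nrm@dd); p=o+t*dd
    print('free edge box x,z',(R.T@(p[:2]-c))[0]*1e3,p[2]*1e3)
```

```text
[[ 0.54258156  0.09593302  0.034     ]
 [ 0.50585646  0.06462626  0.034     ]
 [ 0.64194361 -0.10779159  0.034     ]
 [ 0.67841819 -0.07731778  0.034     ]]
[np.float64(0.04825811952995605), np.float64(0.21965342008372632), np.float64(0.04752943790177344), np.float64(0.22015319049239054)]
[ 0.59219995 -0.00613752] 2.237350152734985 128.19072104466474
free edge box x,z -76.55995983127524 50.26030907573465
free edge box x,z -44.680092392784346 54.85782268653916
free edge box x,z 7.377229927579043 51.46666086034779
free edge box x,z 44.368914684986834 60.11875816264378
free edge box x,z 96.18161794413625 59.379269460827054
```

View pics/top_ov.png

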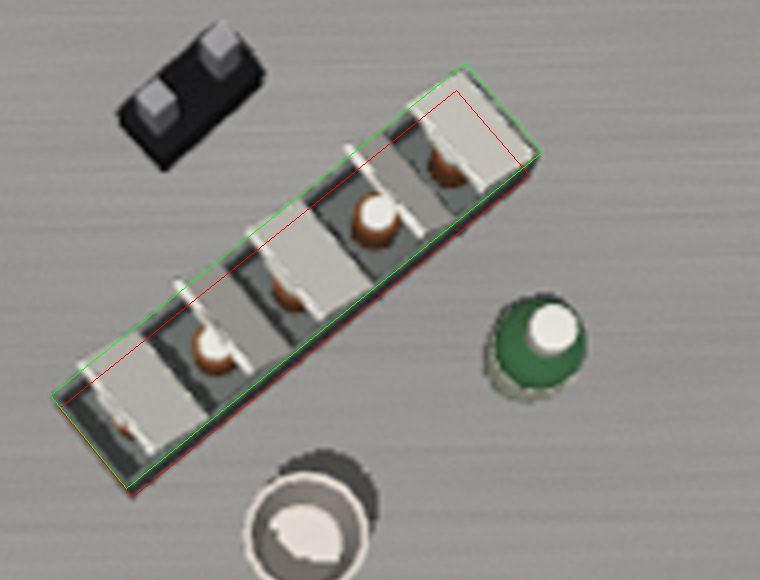

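View pics/side_ov.png

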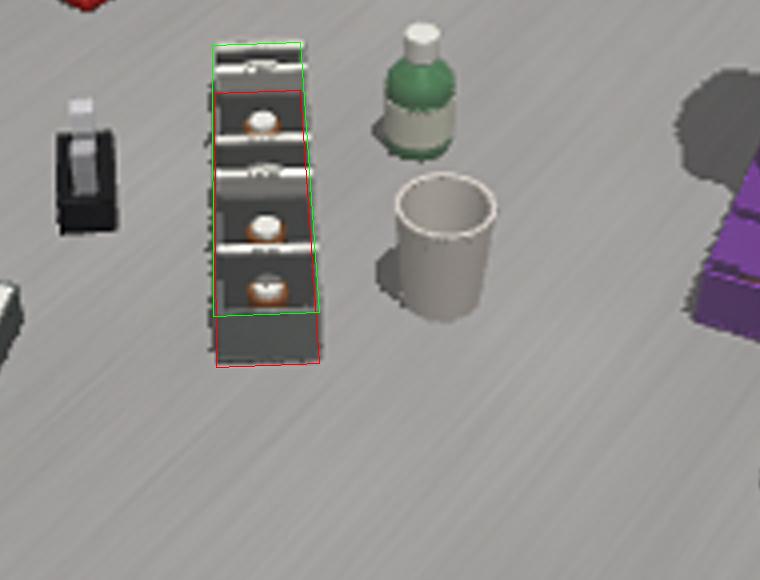

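The pose fit agrees in both views. The box centre is about (0.592, -0.006) with +x at yaw 128.2°. The hinge end is the far right one, near world (0.66, -0.09). I'll use yaw 38° so the jaws lie across the box, and keep the fingers shut.

Request:
{"api": "jog_arm", "payload": {
  "deltas": "0 0 0 -7.1 -1;0 0 0 -7.1 -1;0 0 0 -7.1 -1;0 0 0 -7.1 -1;0 0 0 -7.1 -1;0 0 0 -7.1 -1;0 0 0 -7.1 -1;0 0 0 -7.1 -1;0 0 0 -7.1 -1;0 0 0 -7.1 -1;0 0 0 -7.1 -1;0 0 0 -7.1 -1;0 0 0 -7.1 -1;0 0 0 -7.1 -1;0 0 0 -7.1 -1;0 0 0 -7 -1",
  "squeeze": 20
}}

```text
time_s: 1.43
tool_pos: [0.1585, -0.597, 0.2904]
eef_rot: [-3.12, -0.012, 0.693]
force: [-0.3, 0.4, -0.1]
gripper_width: -0.002
```

```bash
cat >> h.py <<'E'
from scipy.spatial.transform import Rotation as Ro
C=np.array([.5922,-.0061]);Y=2.2374
BR=np.array([[np.cos(Y),-np.sin(Y),0],[np.sin(Y),np.cos(Y),0],[0,0,1]])
def stat():
    o=ctrl.get_obs();R=Ro.from_euler('xyz',o['eef_rot']).as_matrix();tip=o['tool_pos']+R[:,2]*.073
    print('t',round(o['time_s'],2),'rot',o['eef_rot'].round(4),'F',o['force'].round(1))
    print('tip in box mm',((BR.T@(tip-np.r_[C,0]))*1e3).round(1),'tcp z',o['tool_pos'][2].round(4))
    return o,R,tip
def need(bx,by,z):
    o,R,tip=stat(); T=np.r_[C,0]+BR@np.array([bx,by,z])
    print('tool shift mm',(R.T@(T-tip)*1e3).round(1))
    print('turn deg for yaw',np.degrees(o['eef_rot'][2]-(Y-np.pi/2)).round(2),'tool z',R[:,2].round(4))
    print('box +x in tool',(R.T@BR[:,0]).round(4))
E
python3 -c "
from h import *
need(-.132,0,.13)"
```

```text
t 1.43 rot [-3.1204 -0.0117  0.6929] F [-0.3  0.4 -0.1]
tip in box mm [-194.7  705.4  217.5] tcp z 0.2904
tool shift mm [705.7 -42.1  96.7]
turn deg for yaw 1.5 tool z [-0.0045  0.0238 -0.9997]
box +x in tool [ 0.0263 -0.9994  0.0215]
```

Request:
{"api": "jog_arm", "payload": {
  "deltas": "15 0 0 0.8 -1;30 0 0 0.7 -1;36 0 0 0 -1;36 0 0 0 -1;36 0 0 0 -1;36 0 0 0 -1;36 0 0 0 -1;36 0 0 0 -1;36 0 0 0 -1;36 0 0 0 -1;36 0 0 0 -1;36 0 0 0 -1;36 0 0 0 -1;36 0 0 0 -1;36 0 0 0 -1;20 0 0 0 -1"
}}

```text
time_s: 2.77
tool_pos: [0.5876, -0.2514, 0.2863]
eef_rot: [-3.107, -0.009, 0.659]
force: [-0.8, -0.3, 0.6]
gripper_width: 0.004
```

```bash
python3 -c "
from h import *
need(-.132,0,.13)"
```

```text
t 2.77 rot [-3.1069 -0.0089  0.6586] F [-0.8 -0.3  0.6]
tip in box mm [-187.4  154.6  213.3] tcp z 0.2863
tool shift mm [153.4 -53.7  86.6]
turn deg for yaw -0.46 tool z [-0.0142  0.0328 -0.9994]
box +x in tool [-0.008  -0.9994  0.0346]
```

Request:
{"api": "jog_arm", "payload": {
  "deltas": "38 -13 20 0 -1;38 -13 20 0 -1;38 -13 20 0 -1;25 -10 15 -0.4 -1;8 -3 0 0 -1"
}}

```text
time_s: 3.18
tool_pos: [0.6702, -0.1208, 0.2164]
eef_rot: [-3.11, -0.01, 0.668]
force: [-0.9, -0.5, -0.2]
gripper_width: 0.001
```

```bash
python3 -c "
from h import *
need(-.132,0,.1)
cv2.imwrite('pics/w2.png',ctrl.capture('wrist')[:,:,::-1])
cv2.imwrite('pics/s2.png',ctrl.capture('side')[:,:,::-1])"
```

```text
t 3.18 rot [-3.1101 -0.0099  0.6677] F [-0.9 -0.5 -0.2]
tip in box mm [-136.1    8.9  143.4] tcp z 0.2164
tool shift mm [ 8.4 -2.7 43.6]
turn deg for yaw 0.06 tool z [-0.0117  0.0309 -0.9995]
box +x in tool [ 0.0011 -0.9995  0.0315]
```

View pics/w2.png

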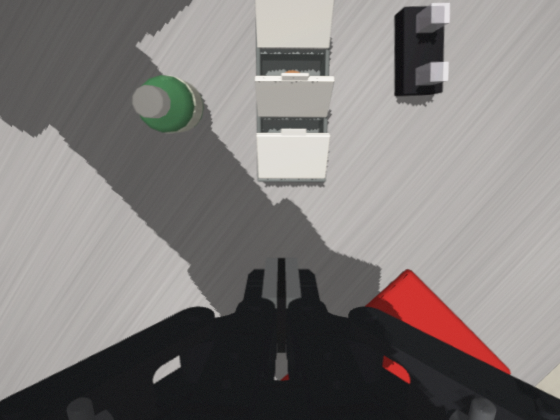

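View pics/s2.png

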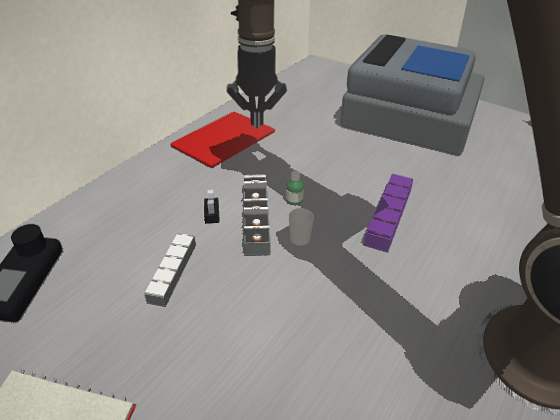

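The wrist view shows the hinge end of the row at (293,182), lids folding away from the tips, and the fingers at (282,265). Everything beside the box looks undisturbed. I'll lower the tips behind the hinge end.

Request:
{"api": "jog_arm", "payload": {
  "deltas": "9 0 25 0 -1;0 0 25 0 -1;0 0 20 0 -1;0 0 10 0 -1;0 0 0 0 -1"
}}

```text
time_s: 3.7
tool_pos: [0.6792, -0.1238, 0.1445]
eef_rot: [-3.126, -0.014, 0.664]
force: [-0.7, -0.3, -0.4]
gripper_width: 0.002
```

```bash
python3 -c "
from h import *
need(-.132,0,.04)
im=ctrl.capture('wrist')[:,:,::-1].copy();c=ctrl.get_calibration('wrist')
B=lambda x,y,z:np.r_[C,0]+BR@np.array([x,y,z])
for y in(-.025,.025):
  for x in(-.112,.112):
    p=proj('wrist',[B(x,y,.034)],c)[0]; cv2.circle(im,tuple(int(round(v)) for v in p),3,(0,0,255),1)
cv2.imwrite('pics/w3.png',im)
cv2.imwrite('pics/s3.png',cv2.resize(ctrl.capture('side')[90:270,180:340,::-1],(533,600)))"
```

```text
t 3.7 rot [-3.1263 -0.0139  0.6642] F [-0.7 -0.3 -0.4]
tip in box mm [-145.2    3.4   71.6] tcp z 0.1445
tool shift mm [  2.9 -12.7  31.8]
turn deg for yaw -0.14 tool z [ 0.0015  0.0206 -0.9998]
box +x in tool [-0.0024 -0.9999  0.0153]
```

View pics/w3.png

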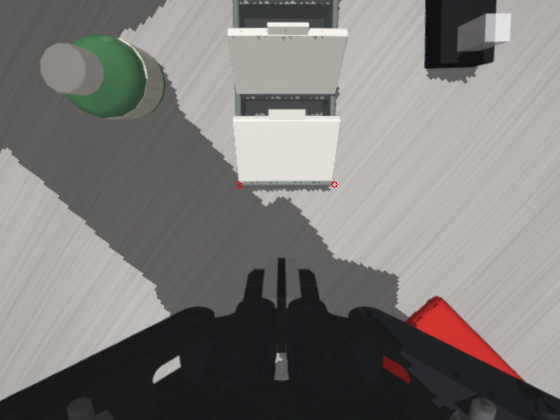

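View pics/s3.png

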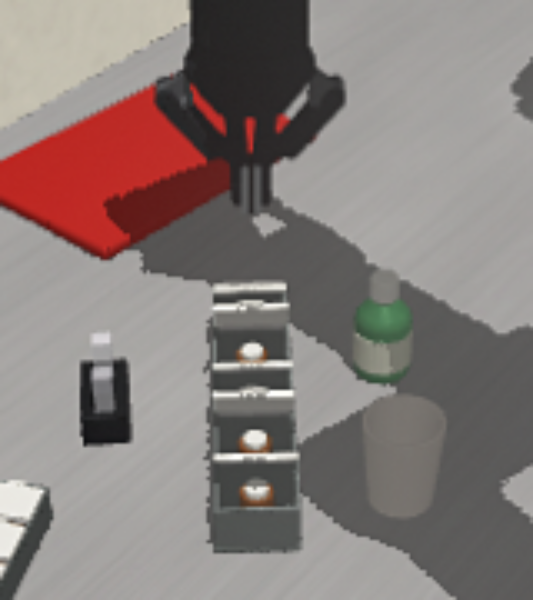

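The predicted end corners, (239,185) and (334,184), land on the box's hinge end. I'll go down to tip height about 41 mm.

Request:
{"api": "jog_arm", "payload": {
  "deltas": "3 0 14 0 -1;0 0 11 0 -1;0 0 4 0 -1;0 0 0 0 -1"
}}

```text
time_s: 4.13
tool_pos: [0.6864, -0.1243, 0.1216]
eef_rot: [-3.137, -0.022, 0.662]
force: [0.6, 0.4, 0.7]
gripper_width: -0.0
```

```bash
python3 -c "
from h import *
need(-.132,0,.041)"
```

```text
t 4.13 rot [-3.1372 -0.0222  0.6619] F [0.6 0.4 0.7]
tip in box mm [-150.8   -2.6   48.6] tcp z 0.1216
tool shift mm [ -2.8 -18.7   7.6]
turn deg for yaw -0.27 tool z [ 0.0148  0.0171 -0.9997]
box +x in tool [-0.0047 -1.      0.0043]
```

Request:
{"api": "jog_arm", "payload": {
  "deltas": "-1 -6 5 0 -1;-1 -4 2 0 -1;0 0 0 0 -1"
}}

```text
time_s: 4.38
tool_pos: [0.6784, -0.1169, 0.1141]
eef_rot: [-3.137, -0.022, 0.662]
force: [-0.2, -0.5, 0.0]
gripper_width: -0.001
```

```bash
python3 -c "
from h import *
need(-.132,0,.041)"
```

```text
t 4.38 rot [-3.1374 -0.0224  0.662 ] F [-0.2 -0.5  0. ]
tip in box mm [-140.1   -0.9   41.1] tcp z 0.1141
tool shift mm [-0.9 -8.1  0.1]
turn deg for yaw -0.26 tool z [ 0.0151  0.0171 -0.9997]
box +x in tool [-0.0046 -1.      0.0041]
```

Request:
{"api": "jog_arm", "payload": {
  "deltas": "0 -5 0 0 -1;0 -5 0 0 -1;0 -5 0 0 -1;0 -5 0 0 -1;0 0 0 0 -1"
}}

```text
time_s: 4.8
tool_pos: [0.6645, -0.0985, 0.1147]
eef_rot: [-3.137, -0.023, 0.663]
force: [0.2, 0.2, 0.2]
gripper_width: 0.002
```

```bash
python3 -c "
from h import *
need(-.1,0,.040)"
```

```text
t 4.8 rot [-3.1373 -0.0226  0.6629] F [0.2 0.2 0.2]
tip in box mm [-117.    -1.3   41.7] tcp z 0.1147
tool shift mm [ -1.4 -17.    1.8]
turn deg for yaw -0.21 tool z [ 0.0151  0.0173 -0.9997]
box +x in tool [-0.0037 -1.      0.0042]
```

Request:
{"api": "jog_arm", "payload": {
  "deltas": "0 -5 1 0 -1;0 -5 0.5 0 -1;0 -5 0 0 -1;0 -5 0 0 -1;0 0 0 0 -1"
}}

```text
time_s: 5.22
tool_pos: [0.6516, -0.081, 0.1142]
eef_rot: [-3.139, -0.024, 0.663]
force: [-0.3, 0.6, -0.7]
gripper_width: 0.003
```

```bash
python3 -c "
from h import *
need(-.08,0,.040)
cv2.imwrite('pics/s4.png',cv2.resize(ctrl.capture('side')[90:270,180:340,::-1],(533,600)))
cv2.imwrite('pics/w4.png',ctrl.capture('wrist')[:,:,::-1])"
```

```text
t 5.22 rot [-3.1393 -0.024   0.6635] F [-0.3  0.6 -0.7]
tip in box mm [-95.4  -2.1  41.2] tcp z 0.1142
tool shift mm [ -2.2 -15.4   1.2]
turn deg for yaw -0.18 tool z [ 0.0175  0.0166 -0.9997]
box +x in tool [-0.0031 -1.      0.0022]
```

View pics/s4.png

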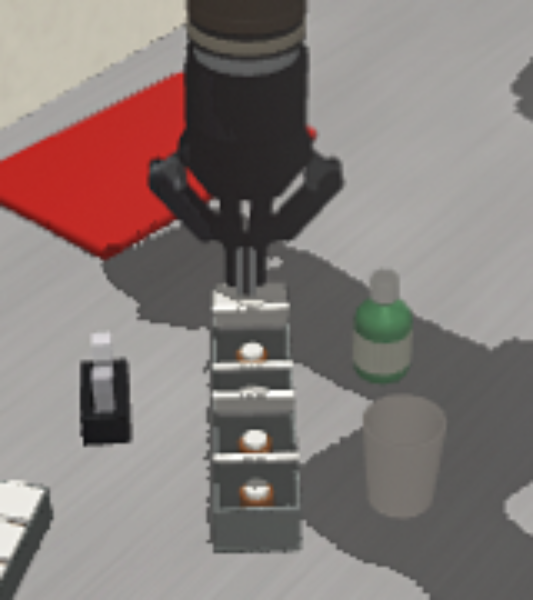

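View pics/w4.png

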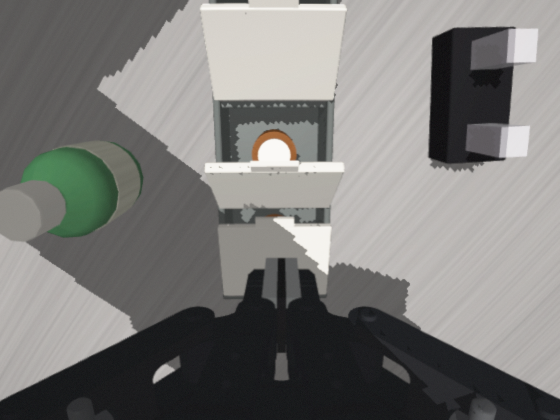

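Lid 1 has folded down under the tips in both views, and lid 2 is still ajar. I'll carry on slightly lower.

Request:
{"api": "jog_arm", "payload": {
  "deltas": "-0.5 -5 1 0 -1;-0.5 -5 0.5 0 -1;-0.5 -5 0.5 0 -1;0 -5 0.2 0 -1;0 -5 0 0 -1;0 -5 0 0 -1"
}}

```text
time_s: 5.82
tool_pos: [0.6321, -0.0584, 0.1122]
eef_rot: [3.14, -0.026, 0.662]
force: [0.6, -1.2, 0.6]
gripper_width: -0.002
```

```bash
python3 -c "
from h import *
need(-.05,0,.040)
cv2.imwrite('pics/s5.png',cv2.resize(ctrl.capture('side')[90:270,180:340,::-1],(533,600)))"
```

```text
t 5.82 rot [ 3.1404 -0.0257  0.662 ] F [ 0.6 -1.2  0.6]
tip in box mm [-65.9  -0.9  39.2] tcp z 0.1122
tool shift mm [ -1.  -15.9  -0.8]
turn deg for yaw -0.26 tool z [ 0.021   0.0149 -0.9997]
box +x in tool [-0.0046 -1.     -0.0013]
```

View pics/s5.png

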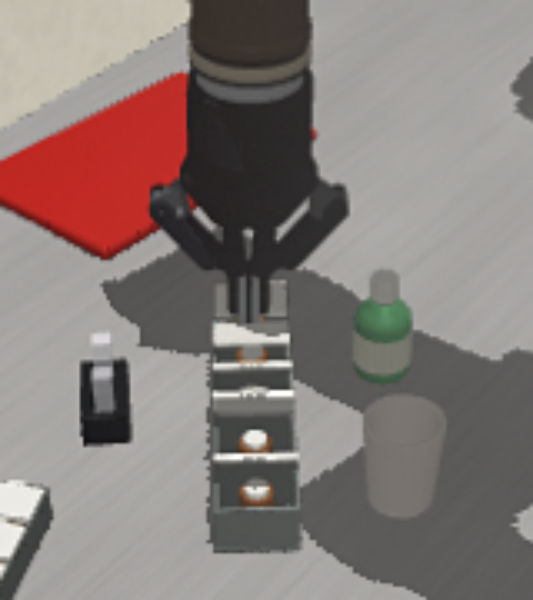

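Lid 1 is flat and lid 2 is folding. Contact force is around 1 N. I'll raise the tips slightly and carry on.

Request:
{"api": "jog_arm", "payload": {
  "deltas": "0 -5 -0.8 0 -1;-0.3 -5 0 0 -1;-0.3 -5 0 0 -1;0 -5 0 0 -1;0 -5 0 0 -1;0 -5 0 0 -1;0 -5 0 0 -1;0 -5 0 0 -1"
}}

```text
time_s: 6.53
tool_pos: [0.6035, -0.023, 0.1131]
eef_rot: [-3.141, -0.025, 0.662]
force: [0.2, -0.4, 0.5]
gripper_width: -0.005
```

```bash
python3 -c "
from h import *
need(-.0,0,.040)
cv2.imwrite('pics/s6.png',cv2.resize(ctrl.capture('side')[90:270,180:340,::-1],(533,600)))
cv2.imwrite('pics/w6.png',ctrl.capture('wrist')[:,:,::-1])"
```

```text
t 6.53 rot [-3.1407 -0.025   0.6622] F [ 0.2 -0.4  0.5]
tip in box mm [-20.2  -0.3  40.1] tcp z 0.1131
tool shift mm [ -0.4 -20.2   0.1]
turn deg for yaw -0.25 tool z [ 0.0192  0.016  -0.9997]
box +x in tool [-4.4e-03 -1.0e+00  8.0e-04]
```

View pics/s6.png

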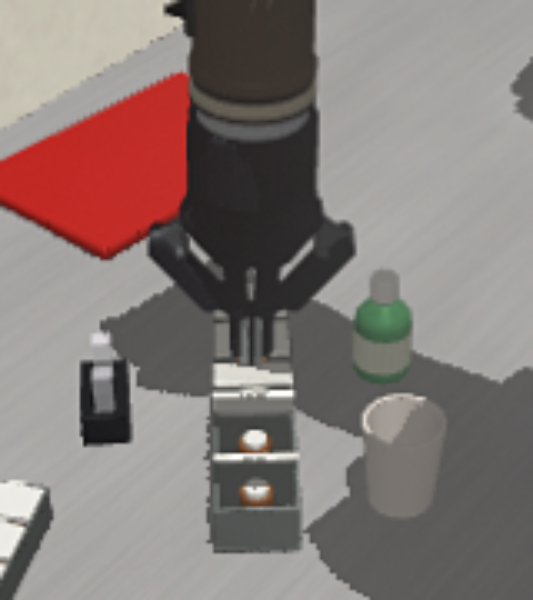

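View pics/w6.png

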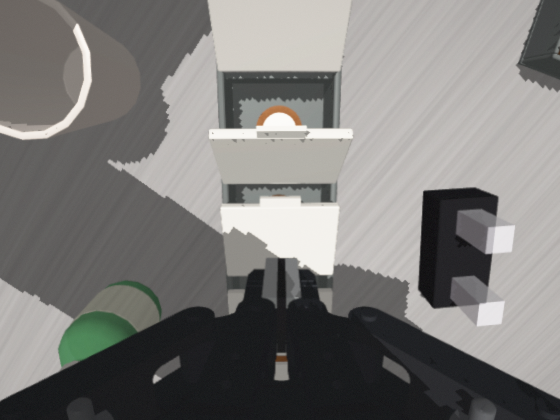

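```bash
python3 -c "
from h import *
im=ctrl.capture('side')[:,:,::-1]
cv2.imwrite('pics/s7.png',cv2.resize(im[178:238,235:275],None,fx=10,fy=10,interpolation=cv2.INTER_NEAREST))
im=ctrl.capture('wrist')[:,:,::-1]
cv2.imwrite('pics/w7.png',cv2.resize(im[230:420,190:380],(600,600)))
B=lambda x,y,z:np.r_[C,0]+BR@np.array([x,y,z])
for h in (-107,-63,-19):
  for a in(0,.12): print(h,a,(proj('side',[B((h+36*np.cos(a)-4*np.sin(a))/1e3,y,(34+4*np.cos(a)+36*np.sin(a))/1e3) for y in(-.024,.024)])-[235,178])*10)
"
```

```text
-107 0 [[ 80.95660976  70.83985974]
 [299.59035042  64.37755219]]
-107 0.12 [[ 80.23389881  53.03171745]
 [299.31574541  46.58314316]]
-63 0 [[ 81.79976865 192.924509  ]
 [308.02455733 186.04743007]]
-63 0.12 [[ 81.04663812 174.75037226]
 [307.75686708 167.88709944]]
-19 0 [[ 82.75530133 323.8096818 ]
 [317.07402597 316.47428324]]
-19 0.12 [[ 81.96960143 305.2725371 ]
 [316.81554543 297.95086275]]
```

View pics/s7.png

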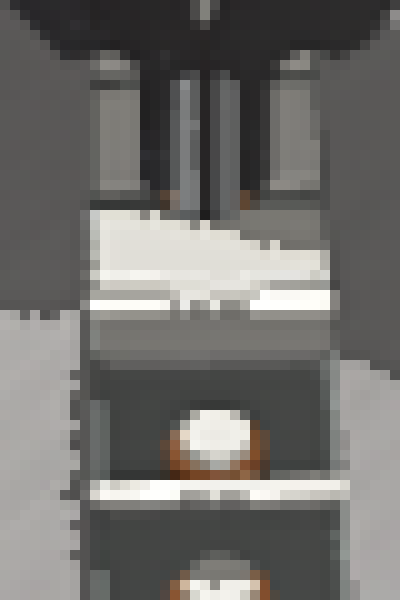

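View pics/w7.png

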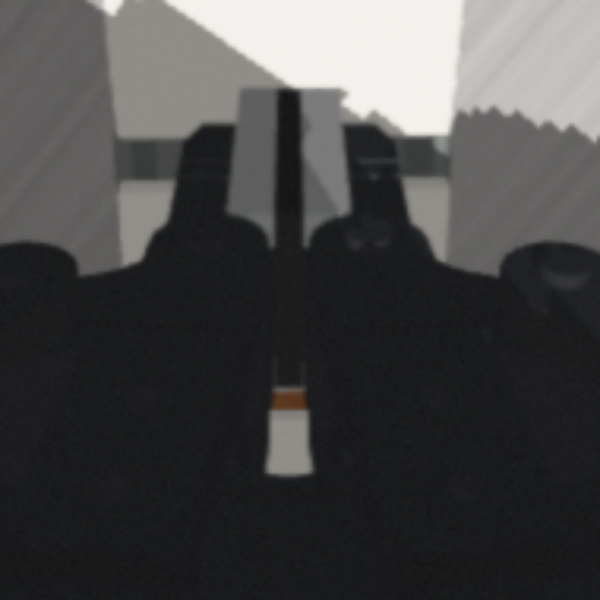

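Measured edge rows are about 75–80 for lid 1 (predicted 65–70 shut, about 50 at 0.12 rad) and about 195 for lid 2 (predicted 190 shut, about 171 at 0.12 rad). Both lids are shut, and the orange is a vial showing in the gap between lids. I'll continue.

Request:
{"api": "jog_arm", "payload": {
  "deltas": "0 -5 0 0 -1;0 -5 0 0 -1;0 -5 0 0 -1;0 -5 0 0 -1;0 -5 0 0 -1;0 -5 0 0 -1;0 -5 0 0 -1;0 -5 0 0 -1"
}}

```text
time_s: 7.4
tool_pos: [0.5778, 0.0102, 0.1132]
eef_rot: [3.142, -0.026, 0.661]
force: [0.5, -0.0, -0.5]
gripper_width: 0.001
```

```bash
python3 -c "
from h import *
need(.05,0,.040)
cv2.imwrite('pics/s8.png',cv2.resize(ctrl.capture('side')[150:270,200:340,::-1],(700,600)))"
```

```text
t 7.4 rot [ 3.1415 -0.0257  0.6608] F [ 0.5 -0.  -0.5]
tip in box mm [21.7 -0.6 40.3] tcp z 0.1132
tool shift mm [ -0.7 -28.3   0.2]
turn deg for yaw -0.33 tool z [ 0.0203  0.0157 -0.9997]
box +x in tool [-5.8e-03 -1.0e+00 -2.0e-04]
```

View pics/s8.png

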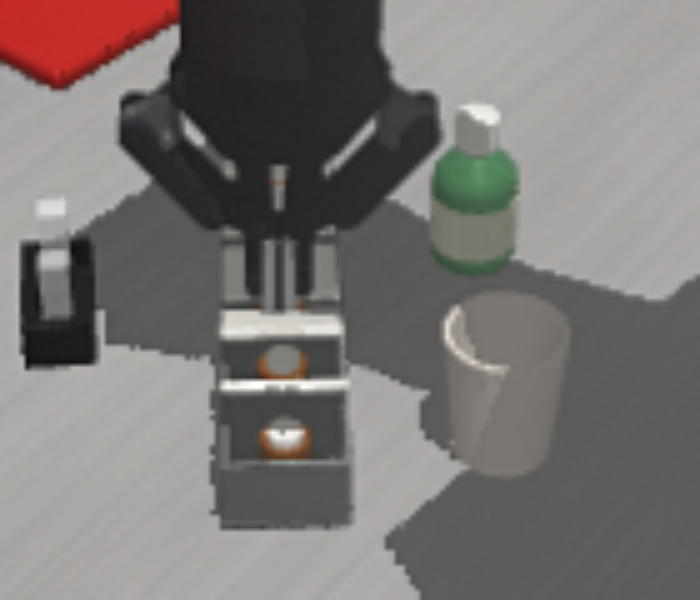

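Lid 3 is flat and lid 4 is starting to fold. The box hasn't shifted.

Request:
{"api": "jog_arm", "payload": {
  "deltas": "-0.5 -5 0.2 0 -1;-0.2 -5 0.2 0 -1;0 -5 0 0 -1;0 -5 0 0 -1;0 -5 0 0 -1;0 -5 0 0 -1;0 -5 0 0 -1;0 -5 0 0 -1"
}}

```text
time_s: 8.12
tool_pos: [0.5495, 0.0451, 0.1128]
eef_rot: [-3.141, -0.025, 0.661]
force: [0.8, -0.1, 0.1]
gripper_width: 0.003
```

```bash
python3 -c "
from h import *
need(.12,0,.040)
cv2.imwrite('pics/s9.png',cv2.resize(ctrl.capture('side')[150:270,200:340,::-1],(700,600)))"
```

```text
t 8.12 rot [-3.1406 -0.0252  0.6608] F [ 0.8 -0.1  0.1]
tip in box mm [66.7  0.1 39.8] tcp z 0.1128
tool shift mm [ -0.2 -53.3  -0.1]
turn deg for yaw -0.33 tool z [ 0.0193  0.0163 -0.9997]
box +x in tool [-5.8e-03 -1.0e+00  9.0e-04]
```

View pics/s9.png

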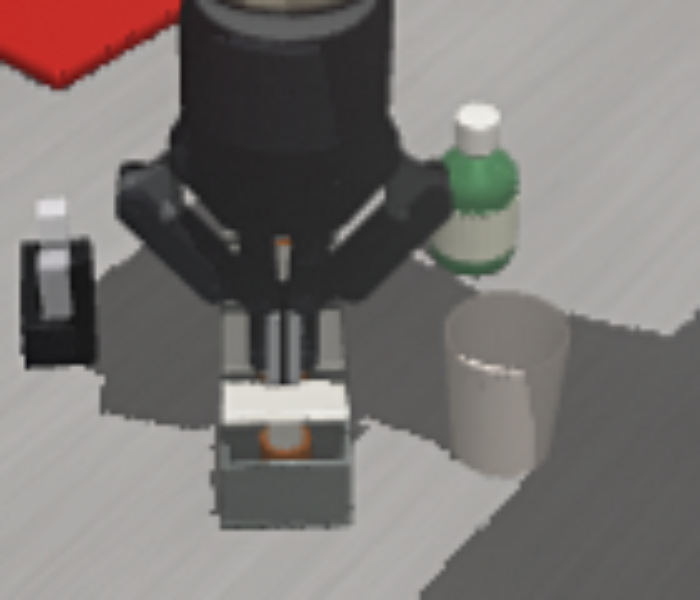

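Request:
{"api": "jog_arm", "payload": {
  "deltas": "0 -5 0 0 -1;0 -5 0 0 -1;0 -5 0 0 -1;0 -5 0 0 -1;0 -5 0 0 -1;0 -5 0 0 -1;0 -5 0 0 -1;0 -5 0 0 -1"
}}

```text
time_s: 8.83
tool_pos: [0.5217, 0.0804, 0.1128]
eef_rot: [-3.139, -0.025, 0.66]
force: [-0.3, 0.1, -0.6]
gripper_width: -0.004
```

```bash
python3 -c "
from h import *
need(.128,0,.040)
cv2.imwrite('pics/s10.png',cv2.resize(ctrl.capture('side')[150:270,200:340,::-1],(700,600)))"
```

```text
t 8.83 rot [-3.1392 -0.0246  0.6604] F [-0.3  0.1 -0.6]
tip in box mm [1.117e+02 1.000e-01 3.980e+01] tcp z 0.1128
tool shift mm [  0.  -16.3  -0.1]
turn deg for yaw -0.35 tool z [ 0.0179  0.017  -0.9997]
box +x in tool [-0.0062 -1.      0.0023]
```

View pics/s10.png

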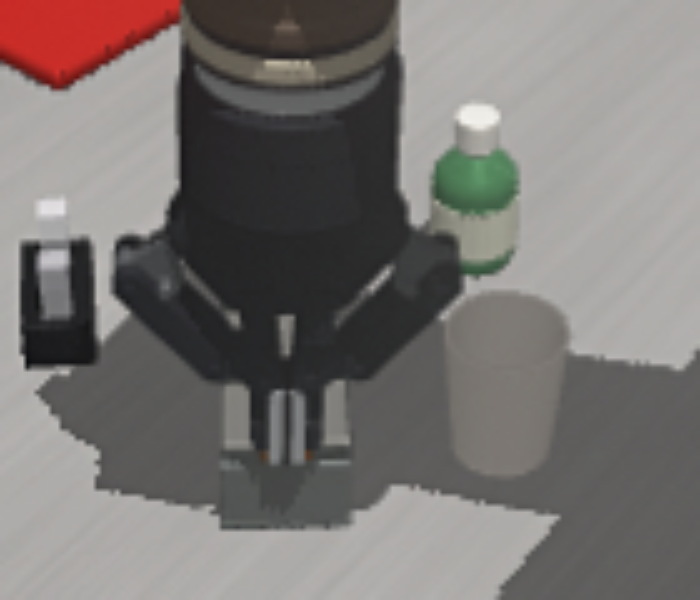

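Lid 5 is flat. I'll slide off the end level with the lids, then go up.

Request:
{"api": "jog_arm", "payload": {
  "deltas": "0 -6 0 0 -1;0 -6 -0.5 0 -1;0 -6 -1 0 -1;0 -6 -4 0 -1;0 -4 -15 0 -1;0 0 -25 0 -1;0 0 -30 0 -1;0 -20 -30 0 -1;0 -30 -30 0 -1;0 -30 -10 0 -1;0 -30 0 0 -1;0 -30 0 0 -1;0 -30 0 0 -1;0 0 0 0 -1;0 0 0 0 -1"
}}

```text
time_s: 10.13
tool_pos: [0.3886, 0.2454, 0.2707]
eef_rot: [-3.136, -0.032, 0.659]
force: [0.7, -0.7, 0.1]
gripper_width: -0.006
```

```bash
python3 -c "
from h import *
need(.128,0,.040)
t=ctrl.capture('top')[:,:,::-1];cv2.imwrite('pics/t11.png',t)
cv2.imwrite('pics/tz11.png',cv2.resize(t[95:235,225:385],(685,600),interpolation=cv2.INTER_CUBIC))
cv2.imwrite('pics/s11.png',cv2.resize(ctrl.capture('side')[165:265,190:330,::-1],(784,560),interpolation=cv2.INTER_CUBIC))"
```

```text
t 10.13 rot [-3.1358 -0.0319  0.6589] F [ 0.7 -0.7  0.1]
tip in box mm [324.    2.2 197.8] tcp z 0.2707
tool shift mm [ -1.3 196.9 156.7]
turn deg for yaw -0.44 tool z [ 0.0216  0.0241 -0.9995]
box +x in tool [-0.0077 -1.      0.0056]
```

View pics/tz11.png

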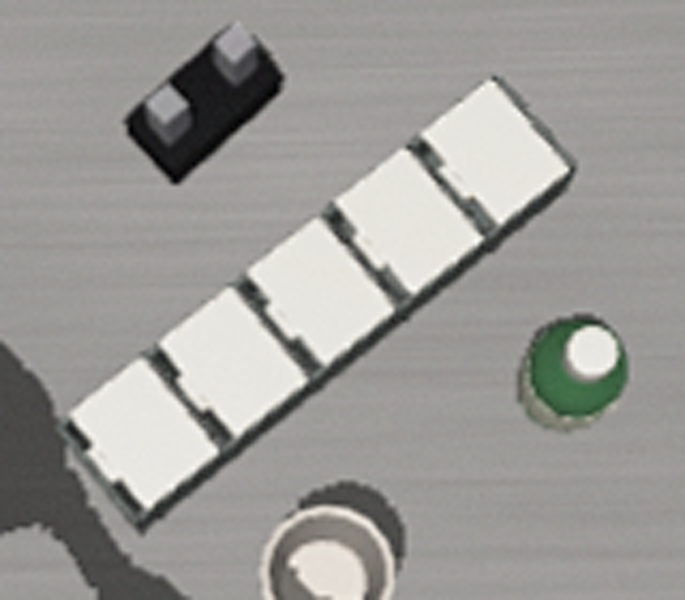

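View pics/s11.png

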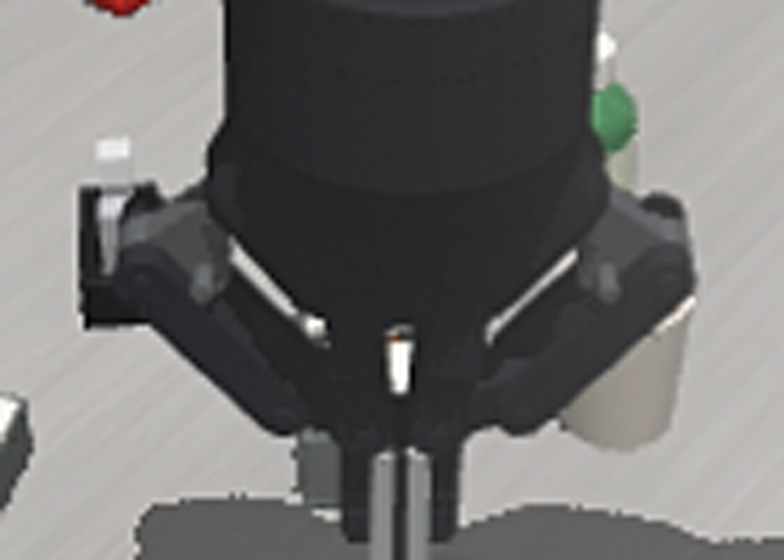

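The top view shows all five lids flat with equal gaps. The box corners, at (60,425), (143,530), (575,165) and (495,78), and all three bystanders are where they were. The arm is clear, so I'm handing in.

```bash
python3 -c "
from workcell import ctrl
print(ctrl.finish_job())"
```

```text
the job is handed in; nothing more can be done
None
```

All five lids of the larger grey box look shut, folded in order from lid 1 to lid 5 in one low stroke. I handed the job in shortly after 10.1 s of the 40 s; it reports no verdict.

- **Stroke:** I ran the shut fingertips from the hinge end, with the tips 39 to 42 mm above the bench. They did not lift until they had passed lid 5. Force readings between moves stayed under about 1.5 N.
- **Order:** side views between moves showed each lid flat while the next was still ajar.
- **Last check, from above:** the five lids lie flat with equal gaps. The box, bottle, beaker and cuvette block show no visible shift from the first picture, and the arm is well clear.
- **Limits of the checks:**
  - The last side picture was blocked by the arm, so it confirms nothing.
  - I did not measure the final lid angles. Lids 1 and 2 matched the shut position in a side view during the stroke; I judged lids 3 to 5 by eye.
  - The tool was tilted 0.02 to 0.035 rad by small drifts, which was harmless.

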